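# Rock the angle gauge on the crested stud until its pointer hangs on the set mark

### The job

Pick up the angle gauge by its black grip block and set it down level across the middle of the rounded crest of the stud, its dial square to the crest. Then, keeping hold of it, rock it on the crest until the swinging pointer settles on the set mark on its dial, and finish like that: still gripping the gauge, still resting lightly on the crest, pointer steady on the mark, with everything else on the bench left where it was.

Things in the scene. Friction and masses are not known exactly. Their poses are not given: they have to be found in the camera images.
- gauge: Angle gauge, upright on the bench, 0.3 to 0.6 kg. Origin: centre of its underside; z up; y along its flat shoe (110 mm in y, 36 in x, 14 high); x out of the dial, which faces away from the robot, give or take its yaw. White dial plate on the shoe: 100 mm in y, 12 in x, up to z 95. Centred on top a black grip block: 30 mm in y, 24 in x, z 95 to 140.
- gauge_grip (a point): Centre of the black grip block, gauge frame (0, 0, 120) mm. Axes as the gauge.
- pointer (a joint): Angle (rad) of the dark pointer, a 55 mm damped pendulum that swings freely on the gauge's dial about the gauge's x axis, pivot at gauge (11, 0, 85) mm. 0: it hangs straight down the dial (gauge level). Positive: its tip lies towards the gauge's +y. It settles plumb in about a second, so it then reads minus the gauge's roll about its own x: to read +0.3, roll it -0.3 (top leans to +y).
- pointer_tip (a point): Lower tip of the pointer, 55 mm from the pivot; turns with the pointer, its z axis lies along the pointer.
- mark (a joint): Angle (rad) of the set mark, a stiff black tab 5 mm wide and 10 mm tall that stands 12 mm out of the dial below the pointer tip; measured like the pointer angle, about the same axis. Anywhere between 0.18 and 0.36, always on the +y side. The pointer is on the mark when both angles are equal. The tab stays where it is set.
- mark_tip (a point): Upper end of the set mark, 58 mm from the pivot at the mark's angle; its z axis lies along the radius.
- stud: The stud: timber offcut fixed to the bench, 110 mm in its x, 84 mm in y, flat shoulders at z 45 mm; along its middle a rounded crest, part of a cylinder of radius 30 mm whose axis runs along the stud's x at z 35 mm. Origin: centre of its underside. The gauge's shoe goes across the crest, gauge x along stud x; its middle on the crest, it clears the shoulders at every mark angle.
- stud_crest (a point): Middle of the crest's top line, stud frame (0, 0, 65) mm. Wood and gauge are rigid: held stiffly, a few tenths of a millimetre up or down decide between a light rest of a few newtons and none or too much, so feel for it with the force.
- offcut: Bystander: plain flat joist offcut, 100 x 90 x 40 mm, no crest. Origin under its centre.
- spool: Bystander: wooden spool, 68 mm across, 50 mm tall. Origin under its centre.
- tin: Bystander: round tin, 60 mm across, 75 mm tall. Origin under its centre.
- tape_roll: Bystander: cardboard ring, 90 mm across, 25 mm tall. Origin under its centre.
- driver: Bystander: screwdriver lying down, about 200 mm long, 26 mm high.
- camera: Bystander: black photo camera, 130 mm wide, 102 mm tall, its lens towards the robot. Origin under its centre.
- spanner: Bystander: steel spanner lying flat, about 180 mm long.
Not all that is in view belongs to the job. What is meant by the gauge is not blue or turquoise, and is the larger of those in its own colour.

How it is judged (in metres and radians):
On the way, in this order (a step that is already met when the one before it is completed fails the run):
1. the gauge, in the fingers, is set level across the middle of the crest (contact force between gauge and stud above 0.5 N and x of gauge in the frame of stud between -0.035 and 0.035 m and y of gauge in the frame of stud between -0.03 and 0.03 m and z of gauge in the frame of stud above 0.05 m and angle between the x axis of gauge and the x axis of stud, either way round below 0.2 rad and contact force between the fingers and gauge above 1 N and angle between gauge's own z axis and vertical below 0.08 rad), for 0.2 s.
2. rocked on the crest until the pointer rests on the mark (contact force between gauge and stud above 0.5 N and x of gauge in the frame of stud between -0.035 and 0.035 m and y of gauge in the frame of stud between -0.03 and 0.03 m and z of gauge in the frame of stud above 0.05 m and angle between the x axis of gauge and the x axis of stud, either way round below 0.2 rad and contact force between the fingers and gauge above 1 N and angle between the z axis of pointer_tip and the z axis of mark_tip, either way round below 0.06 rad and velocity of joint pointer between -0.15 and 0.15 rad/s), for 0.4 s.
At the end, for the whole second after the job is handed in: The fingers hold the gauge (over 1 N), its shoe rests on the stud with 0.5 to 25 N, its underside's centre within 35 mm along and 30 mm across the stud's middle and over 50 mm up, dial square to the crest within 0.2 rad, and the pointer is still and within 0.06 rad of the mark (all of step 2 and contact force between gauge and stud below 25 N and height (world z) of gauge above 0.05 m); the arm keeps its last pose, push and grip.
It fails at once if a bystander is moved more than 30 mm (distance of any of offcut, spool, tin, tape_roll, driver, camera, spanner from where it was at the start of the episode above 0.03 m).
It also fails if it takes over 51 s, if anything falls off the work surface, if the arm or the gripper's body presses on something with over 40 N, if the wrist force passes 120 N, or if a joint passes its speed limit or range.

### The arm

A 7-joint arm with a two-finger parallel gripper is mounted at the origin on the work surface. World frame = base frame: x ahead of the robot, y to its left, z up, the work surface at z = 0. Lengths are in mm, angles in rad, forces in N, time in s.
With the tool pointing down it reaches from about 350 to 900 mm from the base axis. Payload 8.1 kg.
Tool frame: the origin (TCP) lies between the finger pads; the fingertips stand 11 mm ahead of it and the grasp point (between the pads) lies 8 mm behind it; x points along the fingers, z is the direction in which the jaws open and shut, and the axes are right-handed (so a half turn about x gives the same grasp; the last joint's range is limited). The gripper opens to 92 mm and grips with 3 to 60 N. Pads are 19 mm wide; open, the fingers measure 130 mm over their backs; the gripper's body (75 mm by 190 mm) begins 47 mm behind the grasp point.
Start: joints at [-1.349, 0.434, 0.025, 1.573, -0.012, 1.134, -0.075], TCP at [199.477, 592.326, 237.742] pointing down, gripper open.
Joint ranges: [-2.62, 2.62], [-0.44, 2.09], [-1.27, 1.32], [0.08, 2.57], [-1.32, 4.46], [0.12, 2], [-2.74, 2.74]. Speed limits (rad/s): [2.22, 2.22, 3.01, 3.01, 3.14, 3.14, 3.14].

### API

Orientations are given as a 3x3 rotation matrix whose columns are the frame's x, y, z axes.
In Python, from bench import manip, imaging, ticket gives the robot as it stands.
- The arm moves only by the tool play_rows, never from a script. Its argument "plan" is a list of rows, each an object with "rotation": the turn, a rotation vector about the tool's x, y, z in degrees, a list of three; "linear": the shift along the tool's x, y, z in m, a list of three; "gripper": the opening, from 0 (shut) to 1 (fully open). In form: [{"rotation": [rx, ry, rz], "linear": [x, y, z], "gripper": gripper}, ...]. A call has 1 to 8 rows; each row shifts and turns the commanded pose from where the row before left it, along the tool's axes as they then stand; what a row does not reach is not made up. A row lasts 1/12 s, in which the tool goes at most 41.7 mm and 7.16 degrees, less where a joint would pass 70% of its speed; a pose out of reach is approached as far as the arm can. A call is refused whole if a number of a shift passes 0.0417 or a number of a turn 7.16, either way. A call with a gripper value outside its range is refused whole. The fingers move at their own pace and stop on an object; "force" is the grip in N (left out, the last holds). Time passes only in rows, so rows that do not move let the fingers close. It gives the time, the measured TCP pose, the force and the opening at its end, in the units of the state.
- manip.read_state(): the state, without advancing time (a new reading comes with each control period).
- imaging.capture(name): name is "scene" or "top" or "wrist"; returns a dict with "color" (420x560x3 uint8, red, green, blue), "intrinsics" (3x3 intrinsics, pixels), "rvec" (rotation vector, rad) and "tvec" (3), from world to camera coordinates, as OpenCV has them; the wrist camera has in their place "hand_eye" (4x4, takes a point from camera to tool coordinates, whose origin is the TCP and whose axes are the tool frame's). Camera axes: x right, y down, z forward; pixel columns grow to the right and rows downward; lengths in mm; the calibration is good to about 2 mm. A picture is of the moment at which its call begins: read the wrist's pose just before it. There is no depth.
- ticket.hand_in(): hands the job in, once; it reports no verdict.
The state is a dict: "time_s": time; "joint_positions": joint angles; "qvel": joint speeds; "tau": joint torques, N m; "tcp_pos": TCP position; "ee_rot": TCP orientation; "wrist_force": force on the tool from outside, world axes, zero at the start; "torque": the same for the moment, N m; "opening": opening from 0.0 (shut) to 1.0 (fully open).
Only numpy, scipy, OpenCV 4.12 (cv2) and the standard library are available. Lean on these libraries where they do the work, as an engineer would, in place of code of your own. Each camera call takes 0.05 s, during which the arm holds its last target. There are 200 camera calls.

## Working session

There is one attempt and no reset: what is moved stays moved. The work goes in short steps, Python scripts to look and compute and a tool call to move; the robot and the scene stay as the last step left them, time stands still between calls to the robot, and variables do not carry over. Pictures are saved under pics/ and viewed, about 8 in all and at most 12, crops included, and the job is handed in when it is done.

Besides the shell and the picture viewer there is one more tool, called by a JSON object that holds its "api" and its "payload", one argument or row to a line. play_rows: Moves the arm, as the interface text tells. Its arguments: {"type":"object","properties":{"plan":{"type":"array"},"force":{"type":"number"}},"required":["plan"]}

```bash
mkdir -p pics; ls; python3 - <<'E'
from bench import manip, imaging
import cv2,pickle
s=manip.read_state();print(s)
d={n:imaging.capture(n) for n in("scene","top","wrist")}
pickle.dump((s,d),open("d0.pkl","wb"))
for n in d:
    cv2.imwrite(f"pics/{n}0.png",d[n]["color"][:,:,::-1]); print(n,{k:v for k,v in d[n].items() if k!="color"})
E
```

```text
pics
{'time_s': 0.0, 'joint_positions': array([-1.34859276,  0.43522278,  0.02494645,  1.57409235, -0.01162626,
        1.1339645 , -0.07511762]), 'qvel': array([ 3.81431579e-05,  1.89348742e-04,  1.57708793e-03,  9.89946343e-04,
        8.90455513e-04,  1.81351894e-03, -1.24283760e-04]), 'tau': array([ 1.85463236e-04, -6.67855167e+01,  9.84759182e-01, -3.14450705e+01,
       -6.05320581e-02,  4.27888229e-02,  2.03947584e-04]), 'tcp_pos': array([199.32700199, 591.85372385, 236.94659014]), 'ee_rot': array([[-3.90888207e-04, -9.47689691e-01,  3.19192882e-01],
       [-1.49174904e-03,  3.19193104e-01,  9.47688523e-01],
       [-9.99998811e-01, -1.05715409e-04, -1.53848401e-03]]), 'wrist_force': array([-0.74384911, -0.35470561, -0.30018897]), 'torque': array([ 0.002237  , -0.00318721, -0.03157403]), 'opening': 0.9988565550258826}
scene {'intrinsics': array([[531.81797915,   0.        , 280.42509767],
       [  0.        , 531.81797915, 211.48986904],
       [  0.        ,   0.        ,   1.        ]]), 'rvec': array([ 1.26804229,  2.18975113, -1.02421698]), 'tvec': array([ 223.43187133, 
[... 153 characters left out ...]
       [  0.        ,   0.        ,   1.        ]]), 'rvec': array([ 2.15070976, -2.2012561 ,  0.09927896]), 'tvec': array([  59.77627031,  541.11885331, 1442.69260486])}
wrist {'intrinsics': array([[337.08031176,   0.        , 280.52134386],
       [  0.        , 337.08031176, 206.81767845],
       [  0.        ,   0.        ,   1.        ]]), 'hand_eye': array([[-1.16083440e-04, -2.64269307e-01,  9.64448920e-01,
        -1.46915704e+02],
       [ 3.91032265e-04, -9.64448865e-01, -2.64269245e-01,
         7.11628029e+01],
       [ 9.99999917e-01,  3.46453362e-04,  2.15294368e-04,
        -7.14220263e-01],
       [ 0.00000000e+00,  0.00000000e+00,  0.00000000e+00,
         1.00000000e+00]])}
```

View pics/scene0.png

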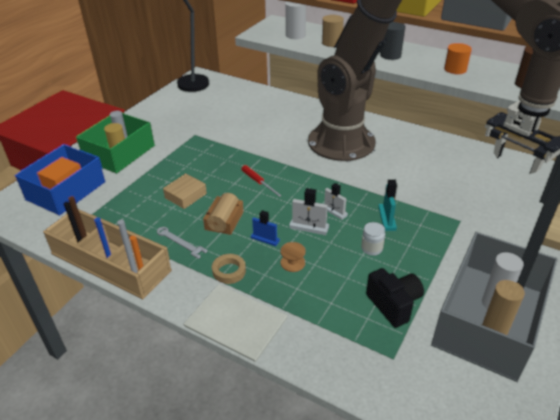

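View pics/top0.png

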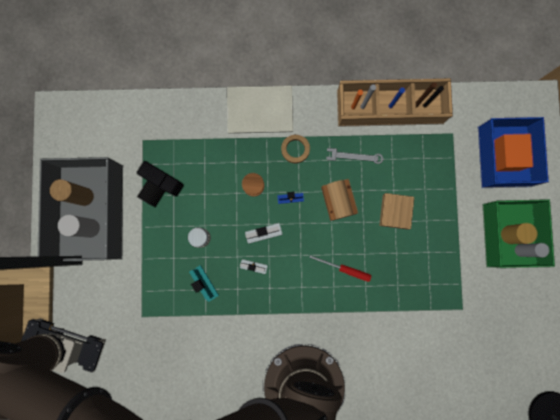

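The scene view shows the large white gauge at (310,212) and the stud at (225,212). The top view has them at (264,233) and (340,200). The smaller white gauge is at top (254,267), and the blue and turquoise ones are decoys.

```bash
cat > h.py <<'E'
import numpy as np,cv2
def ray(c,uv):
    R=cv2.Rodrigues(c["rvec"])[0];o=-R.T@c["tvec"]
    p=cv2.undistortPoints(np.array([[uv]],float),c["intrinsics"],None)[0,0]
    return o,R.T@np.array([p[0],p[1],1])
def at(c,uv,z):
    o,d=ray(c,uv);return o+d*(z-o[2])/d[2]
def proj(c,P):
    return cv2.projectPoints(np.array(P,float).reshape(-1,3),c["rvec"],c["tvec"],c["intrinsics"],None)[0].reshape(-1,2)
E
python3 - <<'E'
import pickle,numpy as np,cv2
from h import *
s,d=pickle.load(open("d0.pkl","rb"));t=d["top"];sc=d["scene"]
a=cv2.resize(t["color"][170:260,235:375],None,fx=5.6,fy=5.6,interpolation=cv2.INTER_CUBIC)[:300]
a=cv2.resize(t["color"][175:250,240:370],None,fx=4,fy=4,interpolation=cv2.INTER_CUBIC)
b=cv2.resize(sc["color"][180:255,200:340],None,fx=4,fy=4,interpolation=cv2.INTER_CUBIC)
w=max(a.shape[1],b.shape[1]);a=np.pad(a,((0,0),(0,w-a.shape[1]),(0,0)))
cv2.imwrite("pics/c1.png",np.vstack([a,b])[:,:,::-1])
im=t["color"].astype(int)
def blob(m,box):
    x0,y0,x1,y1=box;mm=np.zeros(m.shape,np.uint8);mm[y0:y1,x0:x1]=m[y0:y1,x0:x1]
    c=max(cv2.findContours(mm,0,2)[0],key=cv2.contourArea);return c
def rep(n,c,cam,z):
    r=cv2.boxPoints(cv2.minAreaRect(c));P=np.array([at(cam,q,z)[:2] for q in r])
    e=np.diff(np.vstack([P,P[:1]]),axis=0);L=np.hypot(*e.T);k=L.argmax()
    print(n,"px",r.mean(0),"ctr",P.mean(0).round(1),"sides",L.round(0)[:2],"long dir deg",np.degrees(np.arctan2(e[k,1],e[k,0])).round(1))
gr=im.max(2);sat=im.max(2)-im.min(2)
rep("gauge white",blob((im.min(2)>130)&(sat<50),(240,215,290,250)),t,95)
rep("grip",blob(gr<70,(250,222,278,242)),t,140)
wood=(im[...,0]-im[...,2]>30)
rep("stud",blob(wood,(315,170,365,225)),t,45)
rep("offcut",blob(wood,(375,185,420,235)),t,40)
E
```

```text
gauge white px [263.41922 232.70386] ctr [468. 112.] sides [101.  33.] long dir deg -76.0
grip px [261.4706  230.88237] ctr [471.5 115.5] sides [28. 24.] long dir deg -77.3
stud px [338.98114 198.93399] ctr [ 568.7 -120.2] sides [ 88. 112.] long dir deg -166.2
offcut px [396.67694 210.58464] ctr [ 529.  -297.4] sides [101.  96.] long dir deg -9.5
```

View pics/c1.png

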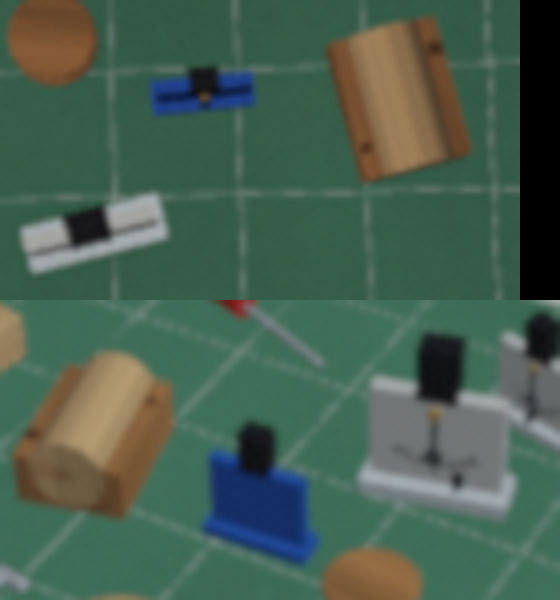

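```bash
cat >> h.py <<'E'
def tri(c1,u1,c2,u2):
    (o1,d1),(o2,d2)=ray(c1,u1),ray(c2,u2)
    A=np.c_[d1,-d2];k=np.linalg.lstsq(A,o2-o1,rcond=None)[0]
    p,q=o1+k[0]*d1,o2+k[1]*d2
    return (p+q)/2,np.linalg.norm(p-q)
E
python3 - <<'E'
import pickle,numpy as np,cv2
from h import *
s,d=pickle.load(open("d0.pkl","rb"));t=d["top"];sc=d["scene"]
for c in(t,sc): print("cam",ray(c,(280,210))[0].round())
# grip top centre: top px / scene px (crop coords /4 + offset)
print("grip ctr",tri(t,(240+87/4,175+225/4),sc,(200+441/4,180+(366-300)/4)))
print("proj grip(470,114,118)",proj(sc,[470,114,118]),proj(t,[470,114,118]),proj(t,[569,-120,65]),proj(sc,[569,-120,65]))
a=np.radians(14);x=np.array([np.cos(a),np.sin(a),0]);y=np.array([-np.sin(a),np.cos(a),0])
# stud corners predicted at z 45 in crop px
C=np.array([569,-120,45.]);print("stud corners top crop",((proj(t,[C+i*55*x+j*42*y for i,j in((1,1),(1,-1),(-1,-1),(-1,1))])-[240,175])*4).round())
R=s["ee_rot"];print("shift tool to (470,114,237):",R.T@(np.array([470,114,237])-s["tcp_pos"]))
E
```

```text
cam [ 411.   51. 1485.]
cam [1526.  645. 1063.]
grip ctr (array([471.41505444, 115.59589774, 118.79820102]), np.float64(0.30514716670038977))
proj grip(470,114,118) [[310.03150799 196.27590037]] [[262.36827726 231.711061  ]] [[339.65637064 198.03889754]] [[223.79523742 204.36077926]]
stud corners top crop [[324.  41.]
 [428.  13.]
 [468. 149.]
 [363. 178.]]
shift tool to (470,114,237): [   0.55362515 -409.04162894 -366.45967772]
```

{"api": "play_rows", "payload": {
  "plan": [
    {"rotation": [0,0,0],"linear": [0,-0.027,-0.0245],"gripper": 1},
    {"rotation": [0,0,0],"linear": [0,-0.027,-0.0245],"gripper": 1},
    {"rotation": [0,0,0],"linear": [0,-0.027,-0.0245],"gripper": 1},
    {"rotation": [0,0,0],"linear": [0,-0.027,-0.0245],"gripper": 1},
    {"rotation": [0,0,0],"linear": [0,-0.027,-0.0245],"gripper": 1},
    {"rotation": [0,0,0],"linear": [0,-0.027,-0.0245],"gripper": 1},
    {"rotation": [0,0,0],"linear": [0,-0.027,-0.0245],"gripper": 1},
    {"rotation": [0,0,0],"linear": [0,-0.027,-0.0245],"gripper": 1}
  ],
  "force": 30
}}

```text
time_s: 0.82
tcp_pos: [342.0, 335.8, 237.7]
ee_rot: [[-0.0, -0.948, 0.319], [-0.0, 0.319, 0.948], [-1.0, 0.0, -0.0]]
wrist_force: [0.8, 0.5, 0.9]
opening: 1.004
```

{"api": "play_rows", "payload": {
  "plan": [
    {"rotation": [0,0,0],"linear": [0,-0.027,-0.0245],"gripper": 1},
    {"rotation": [0,0,0],"linear": [0,-0.027,-0.0245],"gripper": 1},
    {"rotation": [0,0,0],"linear": [0,-0.027,-0.0245],"gripper": 1},
    {"rotation": [0,0,0],"linear": [0,-0.027,-0.0245],"gripper": 1},
    {"rotation": [0,0,0],"linear": [0,-0.027,-0.0245],"gripper": 1},
    {"rotation": [0,0,0],"linear": [0,-0.027,-0.0245],"gripper": 1},
    {"rotation": [0,0,0],"linear": [0,-0.027,-0.0245],"gripper": 1},
    {"rotation": [7,0,0],"linear": [0,0,0],"gripper": 1}
  ]
}}

```text
time_s: 1.48
tcp_pos: [468.9, 107.2, 238.0]
ee_rot: [[0.002, -0.902, 0.433], [-0.003, 0.433, 0.902], [-1.0, -0.003, -0.001]]
wrist_force: [0.3, 0.1, 0.4]
opening: 0.999
```

{"api": "play_rows", "payload": {
  "plan": [
    {"rotation": [7,0,0],"linear": [0,0,0],"gripper": 1},
    {"rotation": [7,0,0],"linear": [0,0,0],"gripper": 1},
    {"rotation": [7,0,0],"linear": [0,0,0],"gripper": 1},
    {"rotation": [7,0,0],"linear": [0,0,0],"gripper": 1},
    {"rotation": [7,0,0],"linear": [0,0,0],"gripper": 1},
    {"rotation": [7,0,0],"linear": [0,0,0],"gripper": 1},
    {"rotation": [7,0,0],"linear": [0,0,0],"gripper": 1},
    {"rotation": [7,0,0],"linear": [0,0,0],"gripper": 1}
  ]
}}

```text
time_s: 2.15
tcp_pos: [465.8, 114.7, 237.6]
ee_rot: [[-0.0, -0.14, 0.99], [-0.0, 0.99, 0.14], [-1.0, -0.0, -0.0]]
wrist_force: [0.7, -0.2, 0.4]
opening: 1.003
```

{"api": "play_rows", "payload": {
  "plan": [
    {"rotation": [7,0,0],"linear": [0,0,0],"gripper": 1},
    {"rotation": [7,0,0],"linear": [0,0,0],"gripper": 1},
    {"rotation": [7,0,0],"linear": [0,0,0],"gripper": 1},
    {"rotation": [7,0,0],"linear": [0,0,0],"gripper": 1},
    {"rotation": [7,0,0],"linear": [0,0,0],"gripper": 1},
    {"rotation": [7,0,0],"linear": [0,0,0],"gripper": 1},
    {"rotation": [7,0,0],"linear": [0,0,0],"gripper": 1},
    {"rotation": [7,0,0],"linear": [0,0,0],"gripper": 1}
  ]
}}

```text
time_s: 2.82
tcp_pos: [465.8, 114.7, 237.6]
ee_rot: [[-0.0, 0.743, 0.67], [-0.0, 0.67, -0.743], [-1.0, -0.0, -0.0]]
wrist_force: [0.1, -0.3, 0.7]
opening: 0.999
```

{"api": "play_rows", "payload": {
  "plan": [
    {"rotation": [7,0,0],"linear": [0,0,0],"gripper": 1},
    {"rotation": [7,0,0],"linear": [0,0,0],"gripper": 1},
    {"rotation": [7,0,0],"linear": [0,0,0],"gripper": 1},
    {"rotation": [7,0,0],"linear": [0,0,0],"gripper": 1},
    {"rotation": [0,0,0],"linear": [0,0,0],"gripper": 1},
    {"rotation": [0,0,0],"linear": [0,0,0],"gripper": 1}
  ]
}}

```text
time_s: 3.32
tcp_pos: [465.8, 114.9, 237.6]
ee_rot: [[-0.0, 0.968, 0.252], [-0.0, 0.252, -0.968], [-1.0, -0.0, 0.0]]
wrist_force: [-0.6, -0.6, 0.3]
opening: 0.996
```

```bash
python3 - <<'E'
from bench import manip, imaging
import cv2,pickle
s=manip.read_state();print(s["time_s"],s["joint_positions"].round(3),s["tcp_pos"],s["ee_rot"].round(3),s["wrist_force"])
w=imaging.capture("wrist");pickle.dump((s,w),open("w1.pkl","wb"))
cv2.imwrite("pics/w1.png",w["color"][:,:,::-1])
E
```

```text
3.3167 [-0.939  0.218  0.712  1.956 -0.166  1.026 -1.468] [465.79222941 114.89289031 237.60624168] [[-0.     0.968  0.252]
 [-0.     0.252 -0.968]
 [-1.    -0.     0.   ]] [-0.57507706 -0.5510419   0.31344467]
```

View pics/w1.png

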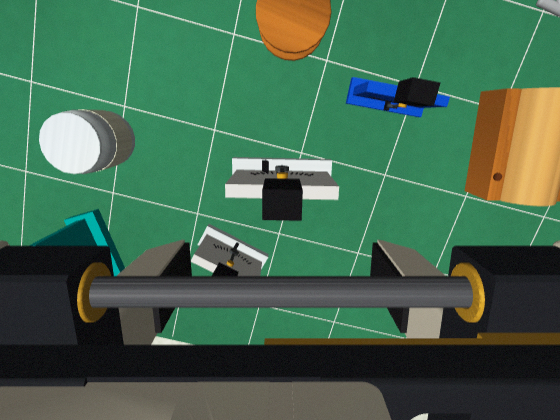

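The wrist view shows the gauge straight ahead, with its grip at (282,199), dial top at (282,188), mark tab at (265,165), and the stud at the right edge.

```bash
cat >> h.py <<'E'
def wcam(s,w):
    T=np.eye(4);T[:3,:3]=s["ee_rot"];T[:3,3]=s["tcp_pos"];M=np.linalg.inv(T@w["hand_eye"])
    return dict(intrinsics=w["intrinsics"],rvec=cv2.Rodrigues(M[:3,:3])[0].ravel(),tvec=M[:3,3])
E
python3 - <<'E'
import pickle,numpy as np,cv2
from h import *
s,w=pickle.load(open("w1.pkl","rb"));c=wcam(s,w);im=w["color"].astype(int)
m=np.zeros(im.shape[:2],np.uint8);m[175:225,255:310]=(im.max(2)<60)[175:225,255:310]
k=max(cv2.findContours(m,0,2)[0],key=cv2.contourArea);print("grip bbox",cv2.boundingRect(k),cv2.minAreaRect(k))
x,y,W,H=cv2.boundingRect(k)
for q in[(x,y+H),(x+W,y+H)]:print(q,at(c,q,140).round(1),at(c,q,95).round(1))
m[:]=0;m[150:206,220:345]=((im.min(2)>120)&(im.max(2)-im.min(2)<40))[150:206,220:345]
k=max(cv2.findContours(m,0,2)[0],key=cv2.contourArea)
print("white",cv2.minAreaRect(k))
# bottom edge of the dial-plate top: (226,197),(339,199)
for q in[(226,197),(339,199)]:print(at(c,q,95).round(1))
# expected
g=np.array([471.4,115.5,0])
for yaw in(12,14,16):
  a=np.radians(yaw);X=np.array([np.cos(a),np.sin(a),0]);Y=np.array([-X[1],X[0],0]);Z=np.array([0,0,1.])
  print(yaw,proj(c,[g+i*12*X+j*15*Y+140*Z for i,j in((1,1),(1,-1),(-1,-1),(-1,1))]+[g-6*X+50*Y+95*Z,g-6*X-50*Y+95*Z]).round(1).tolist())
E
```

```text
grip bbox (262, 178, 40, 43) ((281.5, 199.0), (42.0, 39.0), 90.0)
(262, 221) [454.9 126.1 140. ] [440.2 124.9  95. ]
(302, 221) [462.6  96.6 140. ] [449.4  90.   95. ]
white ((304.9592590332031, 161.91403198242188), (78.11483764648438, 23.134260177612305), 5.617580413818359)
[453.8 161.   95. ]
[477.3  63.9  95. ]
12 [[261.4, 187.6], [301.8, 189.5], [299.9, 220.3], [260.4, 218.5], [224.0, 195.0], [336.9, 200.1]]
14 [[260.8, 188.3], [301.3, 188.8], [300.4, 219.6], [261.0, 219.2], [224.2, 196.9], [337.3, 198.2]]
16 [[260.3, 189.0], [300.7, 188.1], [301.0, 219.0], [261.5, 219.9], [224.6, 198.8], [337.6, 196.3]]
```

{"api": "play_rows", "payload": {
  "plan": [
    {"rotation": [0.9,0,0],"linear": [0.02,0.0046,0.0012],"gripper": 1},
    {"rotation": [0,0,0],"linear": [0.03,0,0],"gripper": 1},
    {"rotation": [0,0,0],"linear": [0.03,0,0],"gripper": 1},
    {"rotation": [0,0,0],"linear": [0.025,0,0],"gripper": 1},
    {"rotation": [0,0,0],"linear": [0.0196,0,0],"gripper": 1},
    {"rotation": [0,0,0],"linear": [0,0,0],"gripper": 1},
    {"rotation": [0,0,0],"linear": [0,0,0],"gripper": 0.5},
    {"rotation": [0,0,0],"linear": [0,0,0],"gripper": 0}
  ],
  "force": 40
}}

```text
time_s: 4.03
tcp_pos: [471.4, 114.7, 114.1]
ee_rot: [[0.001, 0.972, 0.234], [0.0, 0.234, -0.972], [-1.0, 0.001, -0.0]]
wrist_force: [0.1, 0.4, 0.3]
opening: 0.903
```

{"api": "play_rows", "payload": {
  "plan": [
    {"rotation": [0,0,0],"linear": [0,0,0],"gripper": 0},
    {"rotation": [0,0,0],"linear": [0,0,0],"gripper": 0},
    {"rotation": [0,0,0],"linear": [0,0,0],"gripper": 0},
    {"rotation": [0,0,0],"linear": [0,0,0],"gripper": 0},
    {"rotation": [0,0,0],"linear": [0,0,0],"gripper": 0},
    {"rotation": [0,0,0],"linear": [0,0,0],"gripper": 0},
    {"rotation": [0,0,0],"linear": [0,0,0],"gripper": 0},
    {"rotation": [0,0,0],"linear": [0,0,0],"gripper": 0}
  ]
}}

```text
time_s: 4.7
tcp_pos: [470.7, 114.8, 113.1]
ee_rot: [[-0.0, 0.972, 0.233], [0.0, 0.233, -0.972], [-1.0, -0.0, -0.0]]
wrist_force: [-1.8, 1.3, -1.7]
opening: 0.33
```

{"api": "play_rows", "payload": {
  "plan": [
    {"rotation": [0,0,0],"linear": [-0.01,0,0],"gripper": 0},
    {"rotation": [0,0,0],"linear": [-0.02,0,0],"gripper": 0},
    {"rotation": [0,0,0],"linear": [-0.025,0,0],"gripper": 0},
    {"rotation": [0,0,0],"linear": [-0.025,0,0],"gripper": 0},
    {"rotation": [0,0,0],"linear": [-0.025,0,0],"gripper": 0},
    {"rotation": [0,0,0],"linear": [-0.02,0,0],"gripper": 0},
    {"rotation": [0,0,0],"linear": [-0.015,0,0],"gripper": 0},
    {"rotation": [0,0,0],"linear": [0,0,0],"gripper": 0}
  ]
}}

```text
time_s: 5.37
tcp_pos: [472.0, 114.7, 256.1]
ee_rot: [[0.004, 0.973, 0.233], [0.002, 0.233, -0.973], [-1.0, 0.004, -0.001]]
wrist_force: [0.7, -0.0, -4.2]
opening: 0.323
```

{"api": "play_rows", "payload": {
  "plan": [
    {"rotation": [0,0,0],"linear": [0,0.0013,0.01],"gripper": 0},
    {"rotation": [0,0,0],"linear": [0,0.003,0.02],"gripper": 0},
    {"rotation": [0,0,0],"linear": [0,0.0043,0.028],"gripper": 0},
    {"rotation": [0,0,0],"linear": [0,0.0043,0.03],"gripper": 0},
    {"rotation": [0,0,0],"linear": [0,0.0043,0.03],"gripper": 0},
    {"rotation": [0,0,0],"linear": [0,0.0043,0.03],"gripper": 0},
    {"rotation": [0,0,0],"linear": [0,0.0043,0.03],"gripper": 0},
    {"rotation": [0,0,0],"linear": [0,0.0043,0.03],"gripper": 0}
  ]
}}

```text
time_s: 6.03
tcp_pos: [547.8, -82.8, 251.4]
ee_rot: [[-0.003, 0.973, 0.233], [-0.0, 0.233, -0.973], [-1.0, -0.003, -0.0]]
wrist_force: [0.9, 0.2, -3.4]
opening: 0.327
```

{"api": "play_rows", "payload": {
  "plan": [
    {"rotation": [0,0,0],"linear": [0,0.004,0.025],"gripper": 0},
    {"rotation": [0,0,0],"linear": [0,0.003,0.015],"gripper": 0},
    {"rotation": [0,0,0],"linear": [0,0.0002,0.005],"gripper": 0},
    {"rotation": [0,0,0],"linear": [0.02,0,0],"gripper": 0},
    {"rotation": [0,0,0],"linear": [0.02,0,0],"gripper": 0},
    {"rotation": [0,0,0],"linear": [0,0,0],"gripper": 0},
    {"rotation": [0,0,0],"linear": [0,0,0],"gripper": 0},
    {"rotation": [0,0,0],"linear": [0,0,0],"gripper": 0}
  ]
}}

```text
time_s: 6.7
tcp_pos: [565.9, -122.6, 213.4]
ee_rot: [[-0.0, 0.972, 0.233], [-0.0, 0.233, -0.972], [-1.0, -0.0, 0.0]]
wrist_force: [-0.1, -0.3, -4.2]
opening: 0.32
```

```bash
python3 - <<'E'
from bench import manip, imaging
import cv2,pickle
from h import *
s=manip.read_state();print(s["time_s"],s["tcp_pos"],s["ee_rot"].round(3),s["wrist_force"],s["torque"])
w=imaging.capture("wrist");sc=imaging.capture("scene");pickle.dump((s,w,sc),open("w2.pkl","wb"))
c=wcam(s,w);p=proj(c,[566,-122.5,65])[0];print("crest px",p)
b=cv2.resize(sc["color"][140:245,185:285],None,fx=4,fy=4,interpolation=2)
a=w["color"][:,140:420+20]
a=np.pad(a,((0,0),(0,0),(0,0)));b=b[:420]
cv2.imwrite("pics/w2.png",np.hstack([a,b])[:,:,::-1])
E
```

```text
6.7 [ 565.91839931 -122.55529648  213.42168259] [[-0.     0.972  0.233]
 [-0.     0.233 -0.972]
 [-1.    -0.     0.   ]] [-0.06528462 -0.33974726 -4.17975149] [-0.09785857  0.10617773 -0.02888361]
crest px [279.90156368 195.44147743]
```

View pics/w2.png

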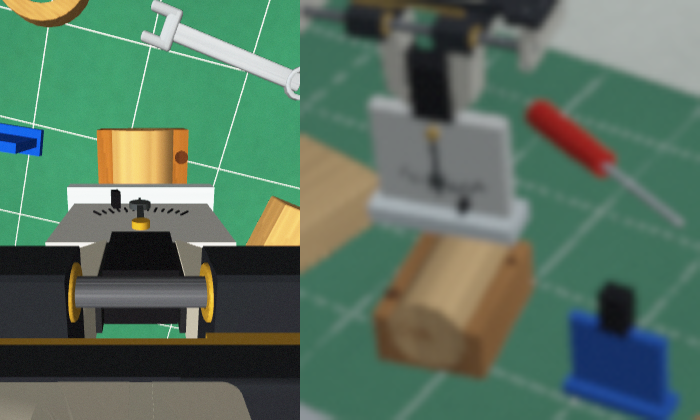

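Wrist crop (column offset 140): the mark is at (256,197), the pointer tip at (280,203) and the hub at (281,224). The stud is centred at column about 283 and the gauge hangs level. Scene: the gauge is square above the crest.

```bash
cat >> h.py <<'E'
def gcam(w):
    G=np.eye(4);G[:3,:3]=np.array([[0,0,-1.],[1,0,0],[0,-1,0]]);G[:3,3]=[113.1,0,0]  # gauge->tool
    M=np.linalg.inv(w["hand_eye"])@G
    return dict(intrinsics=w["intrinsics"],rvec=cv2.Rodrigues(M[:3,:3])[0].ravel(),tvec=M[:3,3])
E
python3 - <<'E'
import pickle,cv2
from h import *
s,w,sc=pickle.load(open("w2.pkl","rb"));c=gcam(w);g=w["color"].max(2)
print("hub pred",proj(c,[[11,0,85],[18,0,85]]).round(1).tolist())
for x in(8,11,14):print("tip0 pred x",x,proj(c,[x,0,30])[0].round(1))
for m in(.2,.25,.3,.35):
  print(m,[[proj(c,[x,r*np.sin(m),85-r*np.cos(m)])[0].round(1).tolist() for r in(58,68)] for x in(6,18)])
print(g[186:214,248:294:1].tolist().__len__())
for r in range(186,216):print(r,''.join('#' if v<55 else '+' if v<100 else '.' for v in g[r,230:330]))
E
```

```text
hub pred [[279.4, 227.5], [279.4, 215.3]]
tip0 pred x 8 [279.7 206.2]
tip0 pred x 11 [279.7 202.1]
tip0 pred x 14 [279.7 198. ]
0.2 [[[263.6, 208.2], [261.6, 204.7]], [[263.4, 191.9], [261.3, 188.9]]]
0.25 [[[259.6, 208.5], [257.1, 204.9]], [[259.3, 192.1], [256.8, 189.1]]]
0.3 [[[255.6, 208.8], [252.5, 205.3]], [[255.3, 192.3], [252.2, 189.4]]]
0.35 [[[251.6, 209.1], [248.0, 205.6]], [[251.2, 192.6], [247.6, 189.7]]]
28
186 ....................................................................................................
187 ....................................................................................................
188 ....................................................................................................
189 ....................................................................................................
190 .....................+######........................................................................
191 .....................########+......................................................................
192 .....................#########...........
[... 1774 characters left out ...]
....+##+....+++++######++++##+....+##.....###.....+##+................
210 ...++.......##+....+##+....+##+....+##....+#+..######+...##.....##+....+##....+####....+#+......++..
211 ...###+.....###+....+##++...+#+....+##.........######+.........+##.....##+...+###+...+####....++##+.
212 ...+####+....+##+....+##+...........++.........######+..........+............###+....+##+...++####..
213 .....+####+...+++.....++.......................#######.......................++......++...++####+...
214 .......+###+...................................#######....................................###++.....
215 .........++....................................#######....................................+++.......
```

{"api": "play_rows", "payload": {
  "plan": [
    {"rotation": [0,0,0],"linear": [0.01,0,0.002],"gripper": 0},
    {"rotation": [0,0,0],"linear": [0.012,0,0],"gripper": 0},
    {"rotation": [0,0,0],"linear": [0.008,0,0],"gripper": 0},
    {"rotation": [0,0,0],"linear": [0.002,0,0],"gripper": 0},
    {"rotation": [0,0,0],"linear": [0,0,0],"gripper": 0},
    {"rotation": [0,0,0],"linear": [0,0,0],"gripper": 0}
  ]
}}

```text
time_s: 7.3
tcp_pos: [566.4, -124.6, 180.9]
ee_rot: [[-0.001, 0.972, 0.233], [-0.0, 0.233, -0.972], [-1.0, -0.001, -0.0]]
wrist_force: [-0.6, 0.2, -2.6]
opening: 0.323
```

{"api": "play_rows", "payload": {
  "plan": [
    {"rotation": [0,0,0],"linear": [0.001,0,0],"gripper": 0},
    {"rotation": [0,0,0],"linear": [0,0,0],"gripper": 0},
    {"rotation": [0,0,0],"linear": [0,0,0],"gripper": 0}
  ]
}}

```text
time_s: 7.55
tcp_pos: [566.7, -124.5, 180.4]
ee_rot: [[0.001, 0.972, 0.233], [0.0, 0.233, -0.972], [-1.0, 0.001, 0.0]]
wrist_force: [-0.3, -0.4, -4.0]
opening: 0.323
```

{"api": "play_rows", "payload": {
  "plan": [
    {"rotation": [0,0,0],"linear": [0.001,0,0],"gripper": 0},
    {"rotation": [0,0,0],"linear": [0,0,0],"gripper": 0},
    {"rotation": [0,0,0],"linear": [0,0,0],"gripper": 0}
  ]
}}

```text
time_s: 7.8
tcp_pos: [566.5, -124.5, 179.1]
ee_rot: [[0.0, 0.972, 0.233], [0.0, 0.233, -0.972], [-1.0, 0.0, -0.0]]
wrist_force: [-0.0, -0.2, -3.5]
opening: 0.324
```

{"api": "play_rows", "payload": {
  "plan": [
    {"rotation": [0,0,0],"linear": [0.0006,0,0],"gripper": 0},
    {"rotation": [0,0,0],"linear": [0,0,0],"gripper": 0},
    {"rotation": [0,0,0],"linear": [0,0,0],"gripper": 0}
  ]
}}

```text
time_s: 8.05
tcp_pos: [566.4, -124.5, 178.5]
ee_rot: [[-0.0, 0.972, 0.233], [0.0, 0.233, -0.972], [-1.0, -0.0, -0.0]]
wrist_force: [-1.4, -0.6, -2.9]
opening: 0.327
```

{"api": "play_rows", "payload": {
  "plan": [
    {"rotation": [0,0,0],"linear": [0.0004,0,0],"gripper": 0},
    {"rotation": [0,0,0],"linear": [0,0,0],"gripper": 0},
    {"rotation": [0,0,0],"linear": [0,0,0],"gripper": 0}
  ]
}}

```text
time_s: 8.3
tcp_pos: [566.5, -124.5, 178.1]
ee_rot: [[0.0, 0.972, 0.233], [0.0, 0.233, -0.972], [-1.0, 0.0, -0.0]]
wrist_force: [0.0, -0.7, -3.4]
opening: 0.323
```

{"api": "play_rows", "payload": {
  "plan": [
    {"rotation": [0,0,0],"linear": [0.0003,0,0],"gripper": 0},
    {"rotation": [0,0,0],"linear": [0,0,0],"gripper": 0},
    {"rotation": [0,0,0],"linear": [0,0,0],"gripper": 0}
  ]
}}

```text
time_s: 8.55
tcp_pos: [566.5, -124.6, 178.0]
ee_rot: [[0.0, 0.972, 0.233], [0.0, 0.233, -0.972], [-1.0, 0.0, -0.0]]
wrist_force: [-0.9, 0.4, 0.2]
opening: 0.323
```

{"api": "play_rows", "payload": {
  "plan": [
    {"rotation": [0,0,0],"linear": [0.0001,0,0],"gripper": 0},
    {"rotation": [0,0,0],"linear": [0,0,0],"gripper": 0},
    {"rotation": [0,0,0],"linear": [0,0,0],"gripper": 0},
    {"rotation": [0,0,0],"linear": [0,0,0],"gripper": 0}
  ]
}}

```text
time_s: 8.88
tcp_pos: [566.6, -124.5, 178.0]
ee_rot: [[0.0, 0.972, 0.233], [0.0, 0.233, -0.972], [-1.0, 0.0, -0.0]]
wrist_force: [-1.9, 0.4, 4.9]
opening: 0.327
```

{"api": "play_rows", "payload": {
  "plan": [
    {"rotation": [0,0,0],"linear": [0,0,0],"gripper": 0},
    {"rotation": [0,0,0],"linear": [0,0,0],"gripper": 0},
    {"rotation": [0,0,0],"linear": [0,0,0],"gripper": 0}
  ]
}}

```text
time_s: 9.13
tcp_pos: [566.6, -124.6, 178.0]
ee_rot: [[0.0, 0.972, 0.233], [0.0, 0.233, -0.972], [-1.0, 0.0, 0.0]]
wrist_force: [-1.2, 0.5, 6.7]
opening: 0.323
```

{"api": "play_rows", "payload": {
  "plan": [
    {"rotation": [0,0,0],"linear": [-0.0006,0,0],"gripper": 0},
    {"rotation": [0,-2,0],"linear": [0.0001,0,-0.005],"gripper": 0},
    {"rotation": [0,-2,0],"linear": [0.0001,0,-0.005],"gripper": 0},
    {"rotation": [0,-2,0],"linear": [0.0001,0,-0.005],"gripper": 0},
    {"rotation": [0,-2,0],"linear": [0.0001,0,-0.005],"gripper": 0},
    {"rotation": [0,0,0],"linear": [0,0,0],"gripper": 0},
    {"rotation": [0,0,0],"linear": [0,0,0],"gripper": 0},
    {"rotation": [0,0,0],"linear": [0,0,0],"gripper": 0}
  ]
}}

```text
time_s: 9.8
tcp_pos: [561.8, -104.8, 176.7]
ee_rot: [[0.032, 0.972, 0.231], [-0.134, 0.233, -0.963], [-0.99, -0.0, 0.138]]
wrist_force: [0.3, 0.7, -1.8]
opening: 0.325
```

```bash
cat > chk.py <<'E'
from bench import manip
from h import *
s=manip.read_state();R=s["ee_rot"];p=s["tcp_pos"]
yg=np.array([-.233,.972,0])
C=np.array([566.5,-124.55,35.1]);u=R[:,0]
print(s["time_s"],p.round(2),"lean",np.arctan2(-u@yg,-u[2]),"wf",s["wrist_force"].round(1))
v=C-p;print("normal dist to axis (143 touch):",v@u,"lateral",v@R[:,2])
E
python3 chk.py
```

```text
9.8 [ 561.82 -104.82  176.7 ] lean 0.13860692453783982 wf [ 0.3  0.7 -1.8]
normal dist to axis (143 touch): 143.04324082139485 lateral 0.5085576790690094
```

{"api": "play_rows", "payload": {
  "plan": [
    {"rotation": [0,0,0],"linear": [-0.0004,0,0],"gripper": 0},
    {"rotation": [0,-2,0],"linear": [0.0001,0,-0.005],"gripper": 0},
    {"rotation": [0,-2,0],"linear": [0.0001,0,-0.005],"gripper": 0},
    {"rotation": [0,-2,0],"linear": [0.0001,0,-0.005],"gripper": 0},
    {"rotation": [0,-2.2,0],"linear": [0.0001,0,-0.0055],"gripper": 0},
    {"rotation": [0,0,0],"linear": [0,0,0],"gripper": 0},
    {"rotation": [0,0,0],"linear": [0,0,0],"gripper": 0},
    {"rotation": [0,0,0],"linear": [0,0,0],"gripper": 0}
  ]
}}

```text
time_s: 10.47
tcp_pos: [557.1, -86.5, 173.1]
ee_rot: [[0.065, 0.973, 0.223], [-0.271, 0.232, -0.934], [-0.961, 0.0, 0.278]]
wrist_force: [-0.2, 0.0, -3.1]
opening: 0.326
```

```bash
python3 chk.py
```

```text
10.4667 [557.1  -86.5  173.11] lean 0.2817623454396406 wf [-0.2  0.  -3.1]
normal dist to axis (143 touch): 143.466203357915 lateral -0.7406659467830587
```

Now feel for contact along the gauge normal (tool x).

{"api": "play_rows", "payload": {
  "plan": [
    {"rotation": [0,0,0],"linear": [0.0003,0,0],"gripper": 0},
    {"rotation": [0,0,0],"linear": [0,0,0],"gripper": 0},
    {"rotation": [0,0,0],"linear": [0,0,0],"gripper": 0}
  ]
}}

```text
time_s: 10.72
tcp_pos: [557.2, -86.6, 172.9]
ee_rot: [[0.065, 0.973, 0.222], [-0.271, 0.232, -0.934], [-0.96, 0.0, 0.279]]
wrist_force: [0.6, 0.0, -2.9]
opening: 0.321
```

{"api": "play_rows", "payload": {
  "plan": [
    {"rotation": [0,0,0],"linear": [0.0003,0,0],"gripper": 0},
    {"rotation": [0,0,0],"linear": [0,0,0],"gripper": 0},
    {"rotation": [0,0,0],"linear": [0,0,0],"gripper": 0}
  ]
}}

```text
time_s: 10.97
tcp_pos: [557.3, -86.1, 172.6]
ee_rot: [[0.065, 0.973, 0.224], [-0.271, 0.233, -0.934], [-0.96, 0.0, 0.279]]
wrist_force: [-0.9, -0.2, -0.9]
opening: 0.324
```

{"api": "play_rows", "payload": {
  "plan": [
    {"rotation": [0,0,0],"linear": [0.0002,0,0],"gripper": 0},
    {"rotation": [0,0,0],"linear": [0,0,0],"gripper": 0},
    {"rotation": [0,0,0],"linear": [0,0,0],"gripper": 0}
  ]
}}

```text
time_s: 11.22
tcp_pos: [557.4, -86.0, 172.5]
ee_rot: [[0.065, 0.972, 0.224], [-0.271, 0.233, -0.934], [-0.96, 0.0, 0.279]]
wrist_force: [-2.1, -0.2, 4.3]
opening: 0.325
```

{"api": "play_rows", "payload": {
  "plan": [
    {"rotation": [0,0,0],"linear": [0,0,0],"gripper": 0},
    {"rotation": [0,0,0],"linear": [0,0,0],"gripper": 0},
    {"rotation": [0,0,0],"linear": [0,0,0],"gripper": 0},
    {"rotation": [0,0,0],"linear": [0,0,0],"gripper": 0},
    {"rotation": [0,0,0],"linear": [0,0,0],"gripper": 0},
    {"rotation": [0,0,0],"linear": [0,0,0],"gripper": 0},
    {"rotation": [0,0,0],"linear": [0,0,0],"gripper": 0},
    {"rotation": [0,0,0],"linear": [0,0,0],"gripper": 0}
  ]
}}

```text
time_s: 11.88
tcp_pos: [557.4, -86.0, 172.5]
ee_rot: [[0.065, 0.972, 0.224], [-0.271, 0.233, -0.934], [-0.96, 0.0, 0.279]]
wrist_force: [-2.1, -0.0, 6.3]
opening: 0.324
```

```bash
python3 chk.py; python3 - <<'E'
from bench import imaging
import cv2,pickle
from h import *
w=imaging.capture("wrist");sc=imaging.capture("scene");pickle.dump((w,sc),open("w3.pkl","wb"))
g=w["color"].max(2)
for r in range(186,222):print(r,''.join('#' if v<55 else '+' if v<100 else '.' for v in g[r,230:300]))
a=cv2.resize(w["color"][120:240,200:360],None,fx=2.5,fy=2.5,interpolation=2)
b=cv2.resize(sc["color"][150:250,185:285],None,fx=3,fy=3,interpolation=2)
cv2.imwrite("pics/w3.png",np.hstack([a,b])[:,:,::-1])
E
python3 chk.py
```

```text
11.8833 [557.39 -86.01 172.48] lean 0.2829114291222813 wf [-2.1 -0.   6.3]
normal dist to axis (143 touch): 142.9751312774419 lateral -0.34008098148901655
186 ......................................................................
187 ......................................................................
188 ......................................................................
189 ......................................................................
190 .....................++#####..........................................
191 .....................########.........................................
192 .....................#########........................................
193 .....................#########+.......................................
194 .....................#########+.......................................
195 .....................#########+.......................................
196 .....................#########+.......................................
197 .....................#########+.......................................
198 .....................#########+..........
[... 1209 characters left out ...]
....................
215 .........+++.........................++++#######+.....................
216 ......................................++++#######+....................
217 .......................................++++####++++...................
218 ........................................+++++++++++...................
219 .........................................++++.........................
220 .........................................+............................
221 ......................................................................
11.9833 [557.38 -86.03 172.49] lean 0.28294757741598303 wf [-2.3 -0.1  6.5]
normal dist to axis (143 touch): 142.9739970951945 lateral -0.3648199758297273
```

View pics/w3.png

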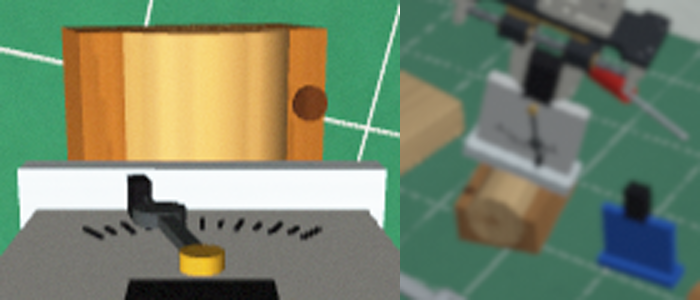

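The wrist crop shows the pointer swung onto the mark side, with the head (columns 253–273) overlapping the tab (251–260). In the scene view the tab lies under the pointer. I'll check the shaft angle numerically.

```bash
python3 - <<'E'
import pickle
from h import *
w,sc=pickle.load(open("w3.pkl","rb"));c=gcam(w)
for x in(11,13,15):
  for th in(0.2,.283,.36):
    q=proj(c,[[x,r*np.sin(th),85-r*np.cos(th)] for r in np.arange(5,56,1.)])
    print(x,th,{r:round(float(np.interp(-r,-q[:,1],q[:,0])),1) for r in(206,208,210,212,214,216)}, "tip",q[-1].round(1))
# scene check
import numpy as np
p=np.array([557.38,-86.02,172.49]);th=.283
X=np.array([.972,.233,0]);Y=np.array([-.233,.972,0]);Z=np.array([0,0,1.])
zg=np.cos(th)*Z+np.sin(th)*Y;yg=np.cos(th)*Y-np.sin(th)*Z
o=p-113.1*zg
P=lambda x,y,z:o+x*X+y*yg+z*zg
for n,v in dict(pivot=P(15,0,85),tipplumb=P(11,0,85)-55*Z,**{f"mark{m}":P(15,63*np.sin(m),85-63*np.cos(m)) for m in(.2,.283,.36)}).items():print(n,proj(sc,v)[0].round(2))
g=sc["color"].max(2)
for r in range(180,212):print(r,' '.join(f"{v:3d}" for v in g[r,222:242]))
E
```

```text
11 0.2 {206: 266.2, 208: 267.5, 210: 268.7, 212: 269.9, 214: 271.1, 216: 272.4} tip [264.2 202.6]
11 0.283 {206: 260.4, 208: 262.2, 210: 263.9, 212: 265.7, 214: 267.4, 216: 269.2} tip [257.8 203. ]
11 0.36 {206: 254.7, 208: 257.0, 210: 259.3, 212: 261.6, 214: 263.9, 216: 266.1} tip [251.9 203.5]
13 0.2 {206: 268.0, 208: 269.3, 210: 270.5, 212: 271.8, 214: 273.1, 216: 274.3} tip [264.2 199.9]
13 0.283 {206: 262.9, 208: 264.8, 210: 266.6, 212: 268.4, 214: 270.2, 216: 272.0} tip [257.7 200.3]
13 0.36 {206: 258.0, 208: 260.4, 210: 262.7, 212: 265.1, 214: 267.5, 216: 269.8} tip [251.8 200.7]
15 0.2 {206: 269.9, 208: 271.2, 210: 272.5, 212: 273.8, 214: 275.1, 216: 276.4} tip [264.1 197.1]
15 0.283 {206: 265.7, 208: 267.6, 210: 269.4, 212: 271.3, 214: 273.2, 216: 275.1} tip [257.7 197.5]
15 0.36 {206: 261.6, 208: 264.0, 210: 266.4, 212: 268.9, 214: 271.3, 216: 273.7} tip [251.7 197.9]
pivot [229.18 186.63]
tipplumb [231.1  200.85]
mark0.2 [229.12 203.46]
mark0.283 [230.81 203.83]
mark0.36 [232.37 204.07]
180 134 139 134 109  68  32  21  20  21  21  22  21  23  30  59  93 114 120 122 125
181
[... 1900 characters left out ...]
 122 122 122 122 122 123 124
204 175 182 186 188 188 185 173 141  94  80 105 121 125 124 123 123 123 122 123 127
205 149 157 165 176 184 188 183 162 131 126 143 149 144 134 128 124 123 123 124 132
206 131 134 141 151 164 174 178 173 163 166 176 178 172 160 146 135 129 125 127 139
207 135 129 129 133 140 149 157 164 168 177 186 190 188 182 173 161 151 142 139 153
208 156 148 139 133 130 131 136 142 151 163 175 184 188 190 187 183 177 169 164 170
209 172 169 164 156 148 137 128 129 134 140 151 163 174 181 185 188 189 186 184 183
210 177 177 177 175 169 157 144 132 127 128 132 140 148 156 164 175 183 188 190 184
211 178 179 181 181 177 169 159 150 139 128 124 124 129 133 141 151 164 174 178 169
```

```bash
python3 -c "
from bench import ticket;print(ticket.hand_in())"; python3 chk.py
```

```text
the job is handed in; nothing more can be done
None
the job is handed in; nothing more can be done
```

I handed the job in at about 12 s of the 51 s limit. The gauge is gripped by its black block and resting on the crest, with the pointer on the mark. The hand-in reports no verdict.

- **Level set-down:** I gripped the large white gauge, carried it to the stud and set it down level across the middle of the crest. It held there with about 9–10 N of contact for over half a second.
- **Rocking:** I measured the mark at 0.283 rad from the wrist camera. I eased the load by a few tenths of a millimetre, turned the gauge about the crest's axis in two steps, and felt for contact again. During that turn it may briefly have rested with little or no force, so it was not one continuously loaded rock.
- **Last checks:**
  - The lean was 0.283 rad.
  - The contact force was about 10 N, from a wrist reading of +6.5 N against about −4 N hanging free.
  - In the scene view the mark fell on the pixel predicted for 0.283 rad. In the wrist view the pointer shaft matched 0.283 rad to about a pixel.
  - The scene view read the pointer more coarsely, only to about 0.04 rad, which is still inside the 0.06 rad limit.
  - I saw no sign of the gauge slipping in the grip. The path stayed clear of the bystanders, but I did not measure their positions again at the end.

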